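# Load the sample cassette onto the sloped reader stage

## Task

Take the sample cassette out of its holder and put it gently, without dropping it, on the sloped deck of the reader stage: lying flat, lengthwise up the slope, one end pushed flush against the stop at the bottom of the slope and one long side flush along the side fence. The holder leaves only the cassette's ends free and the stage has room for fingers only at its long sides, so put it down on the worktop and take it again the other way. Leave the timer, weighing bottle, stopper and marker where they are.

Things in the scene. Friction and masses are not known exactly. Their poses are not given: they have to be found in the camera images.
- cassette: Sample cassette: a closed bare-metal block, 60 long (x) x 40 wide (y) x 32 mm high (z), 0.25 kg, with a small round dark window in the top. Origin at the centre of its underside. Either end and either long side may be used; the window stays on top.
- holder: Grey storage holder fixed to the worktop: base 54 (x) x 100 (y) x 6 mm; two cheeks, 54 mm long, 8 mm thick, 44.4 mm apart, tops 41 mm above the worktop, stand along the cassette's long sides and rise 3 mm above its top. The cassette stands on the base, length along the holder's x, each end 3 mm out beyond base and cheeks. Origin: centre of the underside.
- stage: Reader stage fixed to the worktop: grey foot 135 (x) x 110 (y) x 10 mm under the sloped deck, which rises 20 degrees towards +x and carries the grey reader head across its upper end (deck x from 71 to 107 mm, y from -82 to -2 mm, 45 mm high). Highest point about 135 mm. Origin: centre of the foot's underside.
- deck: Bare-metal deck of the stage. Origin on its surface in the corner of stop and fence, 56 mm above the worktop; x up the slope, y towards the fence, z square out of the deck. Free surface x 0 to 71, y -86 to 0 mm. Bottom stop: face at x = 0, full width. Side fence: face at y = 0, along x 0 to 73. Both 8 mm thick, 22 mm high. A cassette home has its origin at x 30, y -20, z 0 mm.
- timer: Bystander: white kitchen-style timer lying flat, 60 x 66 x 16 mm. Origin at the centre of its underside.
- weigh_bottle: Bystander: small glass weighing bottle with knob lid, upright, 39 mm diameter, 59 mm high. Origin at the centre of its underside.
- stopper: Bystander: tapered rubber stopper, 33 mm diameter, 28 mm high. Origin at the centre of its underside.
- marker_black: Bystander: marker pen lying flat, 138 mm long (its y), 17 mm thick. Origin under its middle.
Not all that is in view belongs to the job. What is shaped like the cassette but blue, orange or red is not meant.

How it is judged (in metres and radians):
At the end, for the whole second after the job is handed in: The cassette lies at rest on the deck, flat and lengthwise up the slope (within 0.05 rad), one end within 2 mm of the bottom stop and one long side within 2 mm of the side fence (x of cassette in the frame of deck between 0.027 and 0.032 m and y of cassette in the frame of deck between -0.022 and -0.017 m and z of cassette in the frame of deck between -0.003 and 0.003 m and angle between the x axis of cassette and the x axis of deck, either way round below 0.05 rad and angle between the z axis of cassette and the z axis of deck, either way round below 0.05 rad and linear speed of cassette below 0.01 m/s); the robot touches nothing.
It fails at once if the timer was moved more than 30 mm (distance of timer from where it was at the start of the episode above 0.03 m).
It fails at once if the weighing bottle was moved more than 30 mm (distance of weigh_bottle from where it was at the start of the episode above 0.03 m).
It fails at once if the stopper was moved more than 30 mm (distance of stopper from where it was at the start of the episode above 0.03 m).
It fails at once if the marker was moved more than 30 mm (distance of marker_black from where it was at the start of the episode above 0.03 m).
It fails at once if the cassette was dropped or pressed hard on the reader's deck, stop or fence (over 120 N) (contact force between cassette and deck above 120 N).
It also fails if it takes over 61 s, if anything falls off the work surface, if the arm or the gripper's body presses on something with over 40 N, if the wrist force passes 120 N, or if a joint passes its speed limit or range.

## Robot

A 6-joint arm with a two-finger parallel gripper is mounted at the origin on a cart in front of the work surface, level with it; the furniture and walls round the work are solid. World frame = base frame: x ahead of the robot, y to its left, z up, the work surface at z = 0. Lengths are in m, angles in degrees, forces in N, time in s.
With the tool pointing down it reaches from about 0.275 to 0.725 m from the base axis. Payload 5.6 kg.
Tool frame: the origin (TCP) lies midway between the tips of the shut fingers; the grasp point (between the pads) lies 19 mm behind it; z points along the fingers, y is the line along which they close (so a half turn about z gives the same grasp; the last joint's range is limited). The gripper opens to 85 mm and grips with 20 to 120 N. Pads are 22 mm wide; open, the fingers measure 114 mm over their backs; the gripper's body (76 mm by 85 mm) begins 54 mm behind the grasp point. The pads swing forward as they close: fully open they stand 13 mm farther back than shut.
Start: joints at [16.306, 14.616, 6.199, 0, -81.583, -16.306], TCP at [0.55, 0, 0.231] pointing down, gripper open.
Joint ranges: [-168.99, 168.99], [-69.2, 112.95], [-62.41, 85.93], [-164.36, 98.24], [-168.68, -3.75], [-174.98, 174.98]. Speed limits (degrees/s): [147.25, 147.25, 180, 180, 180, 180].

## Interface

Orientations are given as a 3x3 rotation matrix whose columns are the frame's x, y, z axes.
In Python, from station import * gives the robot as it stands. The module is installed in compiled form; this text tells all that it offers.
- The arm moves only by the tool play_rows, never from a script. Its argument "motion" is a list of rows, each a list of 3 entries, a list of its own where there are three numbers: the turn, a rotation vector about the tool's x, y, z in degrees, then the shift along the tool's x, y, z in mm, then the opening, from 0 (shut) to 1 (fully open). A call has 1 to 12 rows; each row shifts and turns the commanded pose from where the row before left it, along the tool's axes as they then stand; what a row does not reach is not made up. A row lasts 1/10 s, in which the tool goes at most 50 mm and 8.59 degrees, less where a joint would pass 70% of its speed; a pose out of reach is approached as far as the arm can. A call with a gripper value outside its range is refused whole. The fingers move at their own pace and stop on an object; "newtons" is the grip in N (left out, the last holds). Time passes only in rows, so rows that do not move let the fingers close. It gives the time, the measured TCP pose, the force, the opening and the grip force at its end, in the units of the state.
- sense(): the state, without advancing time (a new reading comes with each control period).
- grab_frame(name): name is "scene" or "side" or "wrist"; returns a dict with "img" (384x512x3 uint8, red, green, blue), "fx", "fy", "cx", "cy" (pixels), "camera_from_world" (4x4, takes a point from world to camera coordinates). Camera axes: x right, y down, z forward; pixel columns grow to the right and rows downward; lengths in m; the calibration is good to about 2 mm. The wrist camera is an equidistant fisheye: a pixel r from the principal point sees the ray r / f radians off the axis. A picture is of the moment at which its call begins. There is no depth.
- finish_job(): hands the job in; it is judged then, once.
Trained networks look in a picture, given as the dict that the camera call returned (one of the last four; its "shot" number tells which), for a name from the list of things; names that differ only in an ending like _2 or _b are one class to them, and where a whole thing is asked for, a point or a joint stands for the part that bears it (a point fixed in the world has none). Each returns a list of dicts, best first, with "score" (0 to 1); they miss things now and then, are a little off and sometimes report something else, mostly with a low value. They report only what shows in the picture. A call takes as long as a camera call. They do not tell look-alikes from the thing itself.
- search_frame(picture, target): "position" ([column, row] in pixels, amid what is visible of it).
- trace(picture, target): "region" (384x512 bool, what is visible of it) and "position" ([column, row] in pixels, amid what is visible of it).
The state is a dict: "clock": time; "q": joint angles; "qvel": joint speeds; "effort": joint torques, N m; "position": TCP position; "ee_rot": TCP orientation; "ft_force": force on the tool from outside, world axes, zero at the start; "ft_torque": the same for the moment, N m; "width": opening from 0.0 (shut) to 1.0 (fully open); "grip_force": force on a finger pad.
Only numpy, scipy, OpenCV 4.12 (cv2) and the standard library are available. Lean on these libraries where they do the work, as an engineer would, in place of code of your own. Each camera call takes 0.05 s, during which the arm holds its last target. There are 200 camera calls.

## Working session

There is one attempt and no reset: what is moved stays moved. The work goes in short steps, Python scripts to look and compute and a tool call to move; the robot and the scene stay as the last step left them, time stands still between calls to the robot, and variables do not carry over. Pictures are saved under pics/ and viewed, at most 10 in all, crops included, and the job is handed in when it is done.

Besides the shell and the picture viewer there is one more tool, called after "Request:" as name(argument=value, ...) on one line, values as JSON. play_rows: Moves the arm, as the interface text tells. Its arguments: {"type":"object","properties":{"motion":{"type":"array"},"newtons":{"type":"number"}},"required":["motion"]}

```bash
mkdir -p pics; cat > h.py <<'E'
from station import *
import numpy as np, cv2
def save(p,n): cv2.imwrite('pics/'+n,p['img'][:,:,::-1])
def proj(p,P):
    P=np.atleast_2d(P); T=np.array(p['camera_from_world']); c=P@T[:3,:3].T+T[:3,3]
    return np.c_[p['fx']*c[:,0]/c[:,2]+p['cx'],p['fy']*c[:,1]/c[:,2]+p['cy']]
def ray(p,uv,fish=False):
    T=np.array(p['camera_from_world']);x=(uv[0]-p['cx'])/p['fx'];y=(uv[1]-p['cy'])/p['fy']
    if fish:
        r=np.hypot(x,y)+1e-9; d=np.array([x/r*np.sin(r),y/r*np.sin(r),np.cos(r)])
    else: d=np.array([x,y,1.])
    return -T[:3,:3].T@T[:3,3], T[:3,:3].T@d
def onz(p,uv,z,fish=False):
    o,d=ray(p,uv,fish); return o+d*(z-o[2])/d[2]
def tri(p1,u1,p2,u2):
    o1,d1=ray(p1,u1);o2,d2=ray(p2,u2)
    s=np.linalg.lstsq(np.c_[d1,-d2],o2-o1,rcond=None)[0]
    return (o1+d1*s[0]+o2+d2*s[1])/2, np.linalg.norm(o1+d1*s[0]-o2-d2*s[1])
E
python3 - <<'E'
from h import *
a=grab_frame('scene');b=grab_frame('side');w=grab_frame('wrist')
np.set_printoptions(precision=4,suppress=True)
im=np.vstack([np.hstack([a['img'],b['img']])]);
cv2.imwrite('pics/a.png',a['img'][:,:,::-1]);cv2.imwrite('pics/b.png',b['img'][:,:,::-1]);save(w,'w.png')
for p,n in((a,'a'),(b,'b'),(w,'w')):
    print(n,p['fx'],p['cx'],p['cy'],(-np.array(p['camera_from_world'])[:3,:3].T@np.array(p['camera_from_world'])[:3,3]))
    for t in ['cassette','holder','stage','timer','weigh_bottle','stopper','marker_black']:
        print(t,[(np.round(r['position']),round(r['score'],2)) for r in search_frame(p,t)[:4]])
print(sense())
E
```

```text
a 488.8887801306795 254.52436854139677 199.35009645683044 [ 0.9751 -1.0427  0.7709]
cassette [(array([218., 220.]), 0.84), (array([247., 246.]), 0.76), (array([169., 273.]), 0.73), (array([202., 243.]), 0.68)]
holder [(array([196., 253.]), 0.86)]
stage [(array([242., 157.]), 0.7), (array([286., 157.]), 0.65)]
timer [(array([220., 193.]), 0.81)]
weigh_bottle [(array([312., 206.]), 0.67)]
stopper [(array([320., 197.]), 0.44)]
marker_black [(array([202., 240.]), 0.53), (array([243., 156.]), 0.48)]
b 352.69315775722595 257.6278721255152 186.63025565070916 [0.5011 0.8345 0.4658]
cassette [(array([289., 187.]), 0.65), (array([259., 164.]), 0.6), (array([255., 179.]), 0.49), (array([287., 158.]), 0.42)]
holder [(array([289., 174.]), 0.55)]
stage [(array([279., 262.]), 0.69)]
timer [(array([317., 215.]), 0.64)]
weigh_bottle [(array([214., 206.]), 0.82), (array([290., 175.]), 0.66)]
stopper []
marker_black [(array([345., 278.]), 0.86)]
w 297.3186396354542 253.2340918544321 193.243633650437 [ 0.5489 -0.0809  0.3729]
cassette [(array([230.,  23.]), 0.93), (array([328.,  81.]), 0.85)]
holder [(array([319.,  11.]), 0.66)]
stage [(array([313., 323.]), 0.66), (array([292., 316.]), 0.59), (array([171., 247.]), 0.52)]
timer [(array([368., 181.]), 0.71), (array([293., 314.]), 0.25)]
weigh_bottle [(array([162., 193.]), 0.81)]
stopper []
marker_black []
{'clock': 1.2, 'q': array([ 16.3072,  14.6161,   6.1997,   0.0021, -81.5864, -16.3067]), 'qvel': array([-0.024 ,  0.0113, -0.049 , -0.0449, -0.0024, -0.001 ]), 'effort': array([  0.0005, -38.6406,  23.8068,   5.3677,  -0.0006,  -0.    ]), 'position': array([0.55  , 0.    , 0.2313]), 'ee_rot': array([[ 0., -1., -0.],
       [-1., -0., -0.],
       [ 0.,  0., -1.]]), 'ft_force': array([-0.7615,  0.6981,  0.4349]), 'ft_torque': array([0.0095, 0.0202, 0.0013]), 'grip_force': 0.0, 'width': 0.9957111445135154}
```

View pics/a.png

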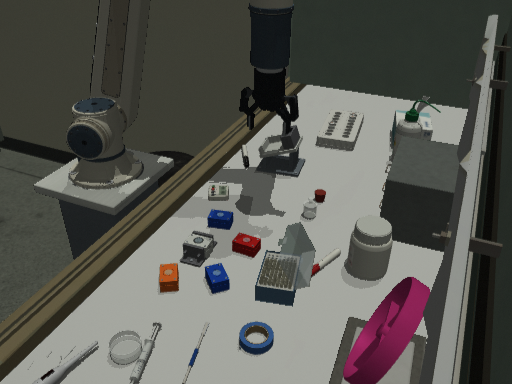

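View pics/b.png

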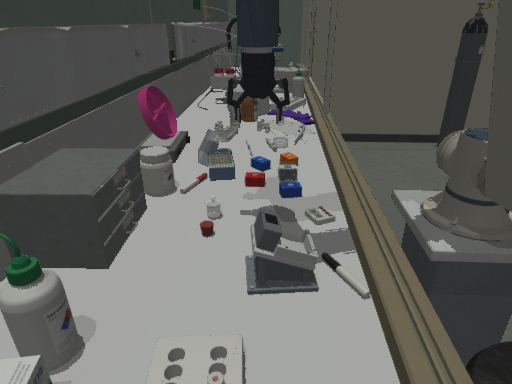

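View pics/w.png

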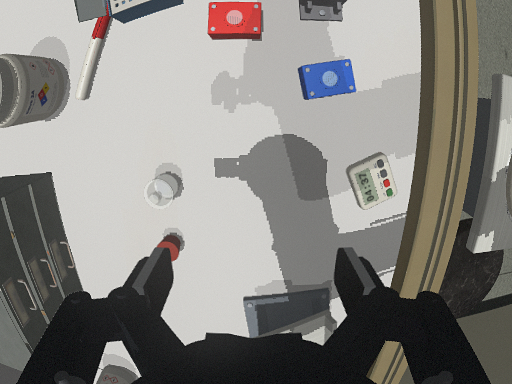

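The scene view shows the cassette in its holder at about (198,245), between the red, orange and blue look-alikes. The stage is at (285,155). In the side view the holder is at (288,172) and the stage at (280,255), with the marker at (345,273). I'll estimate both poses and then take close looks.

```bash
python3 - <<'E'
from h import *
a=grab_frame('scene');b=grab_frame('side')
np.set_printoptions(precision=4,suppress=True)
print('cassette',tri(a,(199,242),b,(288,171)))
for n,u,z in (('timer',(218,191),.01),('bottle',(310,210),.02),('stopper',(320,196),.014)): print(n,onz(a,u,z))
print('marker',onz(b,(345,273),.01),onz(b,(323,256),.01),onz(b,(367,291),.01))
for u in ((246,258),(249,290),(316,286),(312,262)): print('foot',onz(b,u,.01))
for u in ((305,161),(299,174)): print('foot a',onz(a,u,.01))
A=cv2.resize(a['img'][110:190,230:330],(800,640),interpolation=cv2.INTER_CUBIC)[:600]
B=cv2.resize(b['img'][195:300,230:380],(800,560),interpolation=cv2.INTER_CUBIC)
cv2.imwrite('pics/crop.png',cv2.resize(np.vstack([A,B]),(413,600))[:,:,::-1])
cv2.imwrite('pics/cb.png',B[:,:,::-1])
E
```

```text
cassette (array([ 0.4652, -0.2261,  0.0256]), np.float64(0.0005996071708018095))
timer [0.3861 0.0254 0.01  ]
bottle [0.6677 0.0286 0.02  ]
stopper [0.6685 0.1173 0.014 ]
marker [0.3609 0.2612 0.01  ] [0.3985 0.2068 0.01  ] [0.3287 0.3115 0.01  ]
foot [0.5626 0.2225 0.01  ]
foot [0.5484 0.3205 0.01  ]
foot [0.4222 0.3027 0.01  ]
foot [0.4237 0.2289 0.01  ]
foot a [0.558  0.3059 0.01  ]
foot a [0.5688 0.2181 0.01  ]
```

View pics/cb.png

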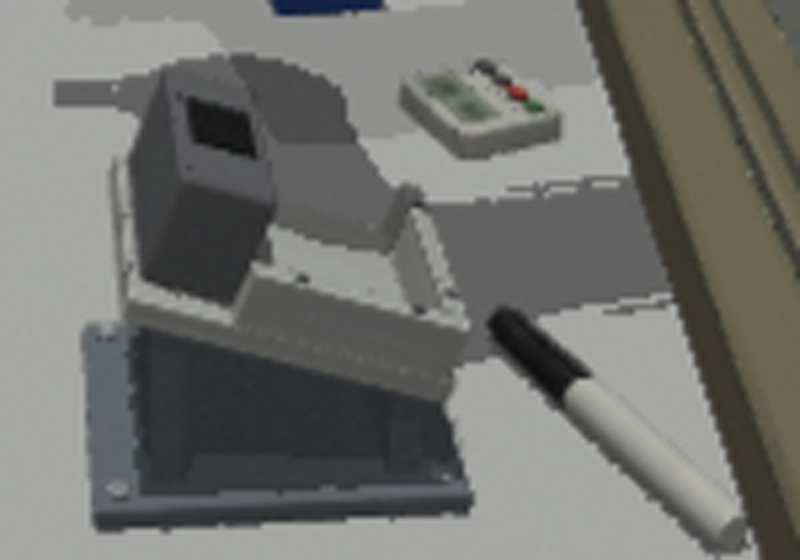

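The side crop shows the stage yawed by roughly 8°, with the fence on the +y side and the stop towards the robot. The marker lies clear of it. I'll move over the holder and look from close.

Request:
play_rows(motion=[[[0,0,0],[28,17,-2],1],[[0,0,0],[28,17,-2],1],[[0,0,0],[28,17,-2],1],[[0,0,0],[28,17,-2],1],[[0,0,0],[28,17,-2],1],[[0,0,0],[0,0,0],1],[[0,0,0],[0,0,0],1]])

```text
clock: 2.0
position: [0.4648, -0.1404, 0.2415]
ee_rot: [[-0.001, -1.0, 0.001], [-1.0, 0.001, 0.0], [-0.0, -0.001, -1.0]]
ft_force: [0.2, -0.4, -0.1]
width: 0.998
grip_force: 0.0
```

```bash
python3 - <<'E'
from h import *
np.set_printoptions(precision=4,suppress=True)
s=sense();print(s['position'],s['clock'])
w=grab_frame('wrist');save(w,'w2.png');print(w['camera_from_world'])
# undistort virtual pinhole, looking straight down
f=500;S=(560,560)
uu,vv=np.meshgrid(np.arange(700),np.arange(560))
d=np.dstack([(uu-350)/f,(vv-200)/f,np.ones_like(uu,float)])
n=np.hypot(d[...,0],d[...,1])+1e-9;th=np.arctan(n)
mx=(w['cx']+w['fx']*th*d[...,0]/n).astype('f');my=(w['cy']+w['fy']*th*d[...,1]/n).astype('f')
cv2.imwrite('pics/w2u.png',cv2.remap(w['img'],mx,my,cv2.INTER_CUBIC)[:,:,::-1])
E
```

```text
[ 0.4648 -0.1404  0.2415] 2.0
[[-1.      0.001  -0.0006  0.4642]
 [ 0.0007  0.9487  0.3162  0.0883]
 [ 0.0008  0.3162 -0.9487  0.4338]
 [ 0.      0.      0.      1.    ]]
```

View pics/w2u.png

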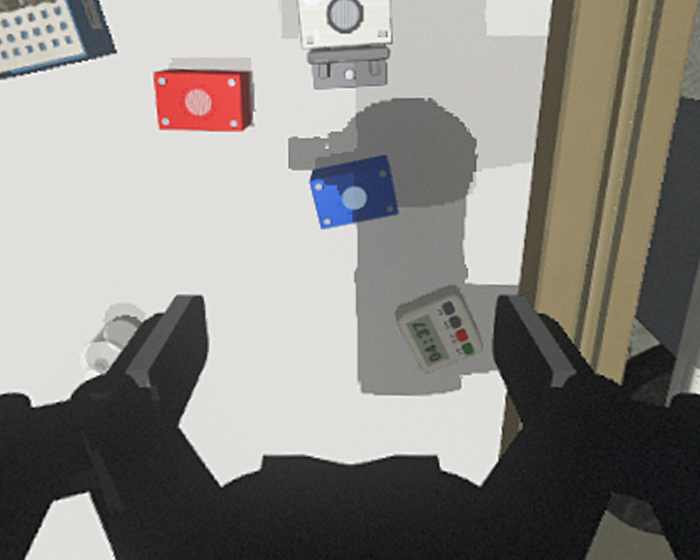

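The cassette is at (345,15) in the rectified view, with its length along the image horizontal and close to world x. It sits at the edge of the view, so I'll move 90 mm further on.

Request:
play_rows(motion=[[[0,0,0],[30,0,0],1],[[0,0,0],[30,0,0],1],[[0,0,0],[30,0,0],1],[[0,0,0],[0,0,0],1],[[0,0,0],[0,0,0],1]])

```text
clock: 2.55
position: [0.4654, -0.2296, 0.2407]
ee_rot: [[-0.0, -1.0, -0.001], [-1.0, 0.0, 0.0], [-0.0, 0.001, -1.0]]
ft_force: [-0.3, -0.0, 0.3]
width: 1.001
grip_force: 0.0
```

```bash
cat >> h.py <<'E'
def topdown(w,c,z,m=0.0004,W=700,H=560):
    # metric top view of the plane at height z: col -> +x from c-..., row -> -y
    T=np.array(w['camera_from_world'])
    uu,vv=np.meshgrid(np.arange(W),np.arange(H))
    P=np.dstack([c[0]+(uu-W/2)*m,c[1]-(vv-H/2)*m,np.full(uu.shape,z)])@T[:3,:3].T+T[:3,3]
    n=np.hypot(P[...,0],P[...,1])+1e-9;th=np.arctan2(n,P[...,2])
    return cv2.remap(w['img'],(w['cx']+w['fx']*th*P[...,0]/n).astype('f'),(w['cy']+w['fy']*th*P[...,1]/n).astype('f'),cv2.INTER_CUBIC)
E
python3 - <<'E'
from h import *
s=sense();print(s['position'],s['clock'])
w=grab_frame('wrist');np.savez('w3.npz',img=w['img'],T=w['camera_from_world'])
im=topdown(w,(.465,-.225),.038,.00025,640,560)
cv2.imwrite('pics/td.png',im[:,:,::-1])
E
```

```text
[ 0.46542479 -0.22963345  0.24067716] 2.55
```

View pics/td.png

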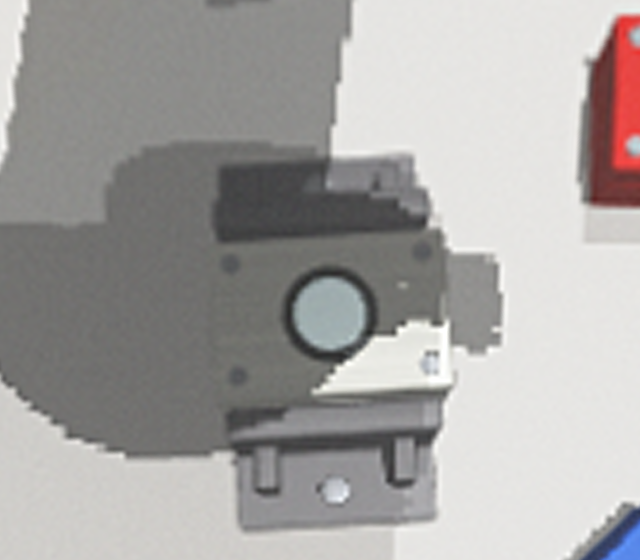

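The metric top view shows the cassette window and screw centre at pixel (331,313). That puts the centre at about x 0.4676, y -0.2333, with a yaw of about +4° and free ends. I'll descend and grip the ends.

Request:
play_rows(motion=[[[0,0,-4],[3.7,-2.2,30],1],[[0,0,0],[0,0,35],1],[[0,0,0],[0,0,35],1],[[0,0,0],[0,0,35],1],[[0,0,0],[0,0,30],1],[[0,0,0],[0,0,25],1],[[0,0,0],[0,0,15],1],[[0,0,0],[0,0,0],1]])

```text
clock: 3.4
position: [0.4659, -0.2321, 0.0343]
ee_rot: [[0.071, -0.997, -0.004], [-0.997, -0.071, 0.001], [-0.002, 0.004, -1.0]]
ft_force: [0.4, -0.3, 1.1]
width: 1.001
grip_force: 0.0
```

```bash
python3 - <<'E'
from h import *
w=grab_frame('wrist')
im=topdown(w,(.4676,-.2333),.038,.0002,640,500)
cv2.imwrite('pics/td2.png',im[:,:,::-1])
E
```

```text
(no output)
```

View pics/td2.png

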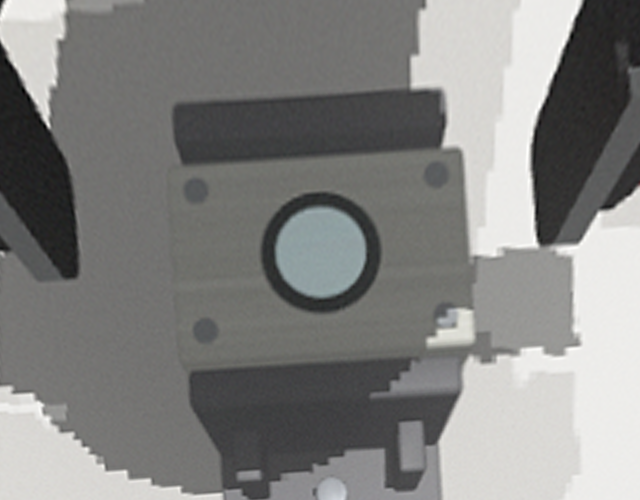

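The view confirms the centre at (321,252), about 2 mm off the tool in x and y, with both fingers clear of the ends. I'll correct, lower and close.

Request:
play_rows(motion=[[[0,0,0],[1.7,-2,14],1],[[0,0,0],[0,0,12],1],[[0,0,0],[0,0,0],1],[[0,0,0],[0,0,0],0.5],[[0,0,0],[0,0,0],0.5],[[0,0,0],[0,0,0],0.5],[[0,0,0],[0,0,0],0.5],[[0,0,0],[0,0,0],0.5],[[0,0,0],[0,0,0],0.5]], newtons=60)

```text
clock: 4.35
position: [0.47, -0.2354, 0.0114]
ee_rot: [[0.07, -0.998, 0.002], [-0.998, -0.07, -0.001], [0.001, -0.002, -1.0]]
ft_force: [0.4, 1.0, 6.4]
width: 0.69
grip_force: 66.2
```

Request:
play_rows(motion=[[[0,0,0],[0,0,-10],0.5],[[0,0,0],[0,0,-25],0.5],[[0,0,0],[0,0,-30],0.5],[[0,0,0],[-16,-5,-25],0.5],[[0,0,0],[-38,-11,0],0.5],[[0,0,0],[-43,-13,0],0.5],[[0,0,0],[-43,-13,0],0.5],[[0,0,0],[-43,-13,0],0.5],[[0,0,0],[-43,-13,0],0.5],[[0,0,0],[-34,-10,0],0.5],[[0,0,0],[0,0,0],0.5],[[0,0,0],[0,0,0],0.5]])

```text
clock: 5.55
position: [0.5285, 0.0302, 0.1002]
ee_rot: [[0.071, -0.997, -0.001], [-0.997, -0.071, -0.0], [0.0, 0.001, -1.0]]
ft_force: [-0.0, -1.0, -2.8]
width: 0.688
grip_force: 65.3
```

```bash
python3 - <<'E'
from h import *
np.set_printoptions(precision=3,suppress=True)
s=sense();print(s['position'],s['ee_rot'],s['ft_force'],s['width'],s['clock'],s['q'])
a=grab_frame('scene');w=grab_frame('wrist')
im=topdown(w,(.54,.07),.0,.0006,512,384)
cv2.imwrite('pics/c1.png',np.hstack([cv2.resize(a['img'][60:300,130:390],(415,384)),im[:,:385]])[:,:,::-1])
E
```

```text
[0.529 0.03  0.1  ] [[ 0.071 -0.997 -0.001]
 [-0.997 -0.071 -0.   ]
 [ 0.     0.001 -1.   ]] [-0.048 -1.004 -2.813] 0.6878375860797172 5.55 [ 20.217  16.844 -10.526  -0.017 -62.691 -16.124]
```

View pics/c1.png

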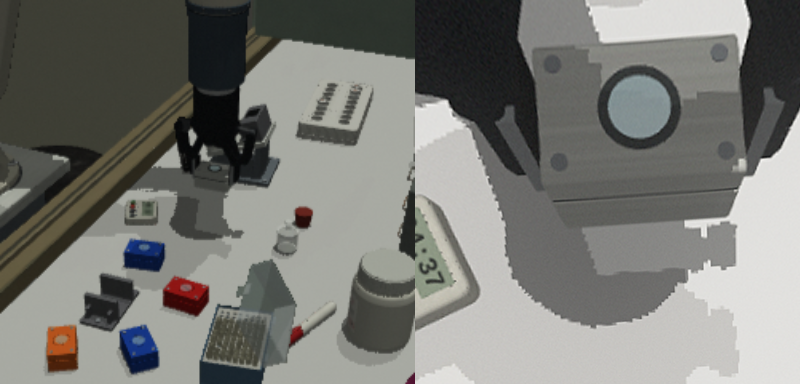

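The cassette is held securely and level over clear worktop near (0.53, 0.03), with the timer and bottle clear. I'll lower it gently.

Request:
play_rows(motion=[[[0,0,0],[0,0,25],0.5],[[0,0,0],[0,0,30],0.5],[[0,0,0],[0,0,20],0.5],[[0,0,0],[0,0,10],0.5],[[0,0,0],[0,0,4],0.5],[[0,0,0],[0,0,2],0.5],[[0,0,0],[0,0,1],0.5],[[0,0,0],[0,0,1],0.5],[[0,0,0],[0,0,0],0.5],[[0,0,0],[0,0,0],0.5]])

```text
clock: 6.65
position: [0.5292, 0.0297, 0.0077]
ee_rot: [[0.07, -0.998, 0.001], [-0.998, -0.07, 0.0], [-0.0, -0.001, -1.0]]
ft_force: [-0.4, -0.0, -2.3]
width: 0.683
grip_force: 65.3
```

Request:
play_rows(motion=[[[0,0,0],[0,0,1],0.5],[[0,0,0],[0,0,1],0.5],[[0,0,0],[0,0,0],0.5],[[0,0,0],[0,0,0],0.5]])

```text
clock: 7.05
position: [0.5291, 0.0296, 0.0054]
ee_rot: [[0.07, -0.998, 0.0], [-0.998, -0.07, 0.0], [-0.0, -0.0, -1.0]]
ft_force: [-1.2, 0.4, -0.2]
width: 0.69
grip_force: 65.4
```

Request:
play_rows(motion=[[[0,0,0],[0,0,0],1],[[0,0,0],[0,0,0],1],[[0,0,0],[0,0,0],1],[[0,0,0],[0,0,-15],1],[[0,0,0],[0,0,-40],1],[[0,0,0],[0,0,-45],1],[[0,0,0],[0,0,-45],1],[[0,0,0],[-30,6,-40],1],[[0,0,0],[-40,8,-30],1],[[0,0,0],[-45,8,-20],1],[[0,0,0],[-45,8,-20],1],[[0,0,0],[-33,7,-20],1]])

```text
clock: 8.25
position: [0.4779, 0.2209, 0.2806]
ee_rot: [[0.071, -0.997, 0.0], [-0.997, -0.071, 0.001], [-0.001, -0.0, -1.0]]
ft_force: [1.3, 0.2, -0.1]
width: 1.0
grip_force: 0.0
```

Request:
play_rows(motion=[[[0,0,0],[0,0,0],1],[[0,0,0],[0,0,0],1],[[0,0,0],[0,0,0],1]])

```text
clock: 8.55
position: [0.4786, 0.2181, 0.2789]
ee_rot: [[0.069, -0.998, -0.001], [-0.998, -0.069, -0.001], [0.001, 0.001, -1.0]]
ft_force: [-0.1, 0.6, -0.2]
width: 0.997
grip_force: 0.0
```

```bash
python3 - <<'E'
from h import *
import pickle
w=grab_frame('wrist');a=grab_frame('scene');b=grab_frame('side')
pickle.dump((w,a,b),open('st.pkl','wb'))
print(search_frame(w,'stage')[:2])
# top view about deck height .075, 0.3 mm/px
im=topdown(w,(.49,.255),.070,.0003,790,590)
cv2.imwrite('pics/stg.png',im[:,:,::-1])
E
```

```text
[{'position': [239.3, 191.8], 'score': 0.61}]
```

View pics/stg.png

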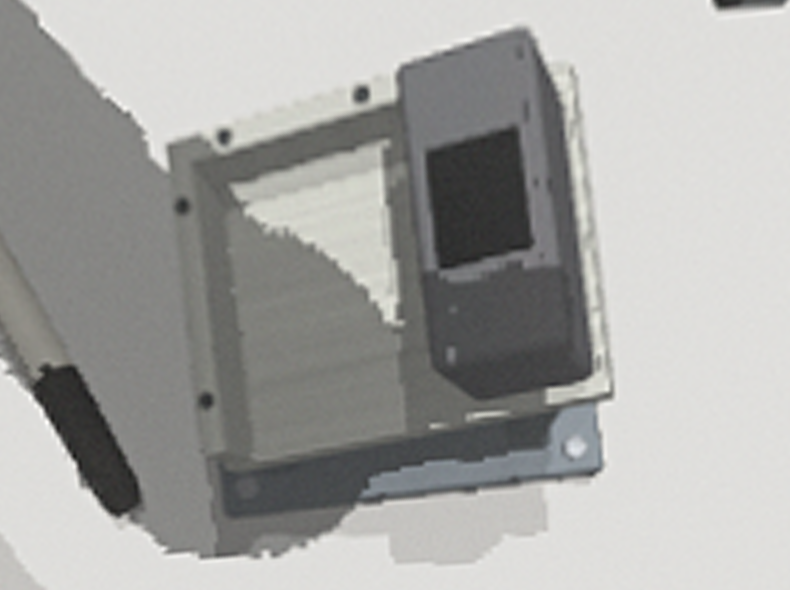

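The view shows the stop strip on the left with screws at (182,205) and (206,400). The fence strip is along the top with screws at (224,135) and (362,93). The head is at (470,190) and the lower deck edge runs (300,452)–(560,407). I'll fit the deck frame to these.

```bash
cat > fit.py <<'E'
from h import *
import pickle
from scipy.optimize import least_squares
from scipy.spatial.transform import Rotation as R
w,a,b=pickle.load(open('st.pkl','rb'))
T=np.array(w['camera_from_world']);C=-T[:3,:3].T@T[:3,3]
def Rd(psi): return (R.from_euler('z',psi)*R.from_euler('y',-np.deg2rad(20))).as_matrix()
obs=[((182,205),-4,None,22),((206,400),-4,None,22),((224,135),None,4,22),((362,93),None,4,22),((168,147),-8,8,22),((190,455),-8,None,22),
((300,452),None,-86,0),((560,407),None,-86,0),((398,72),71,-2,45),((530,25),107,-2,45),((425,268),71,-82,45)]
def res(p,full=False):
    M=Rd(p[2]);o=np.array([p[0],p[1],.056]);out=[]
    for (u,v),x,y,z in obs:
        g=np.array([.49+(u-395)*.0003,.255-(v-295)*.0003,.07])
        c=M.T@(C-o);d=M.T@(g-C);q=(c+d*(z/1e3-c[2])/d[2])*1e3
        out+= [q[0]-x] if x is not None else []
        out+= [q[1]-y] if y is not None else []
    return np.array(out)
r=least_squares(res,[.43,.3,.1],loss='soft_l1')
np.set_printoptions(precision=2,suppress=True)
print(r.x,np.degrees(r.x[2]),res(r.x));np.save('deck.npy',r.x)
M=Rd(r.x[2]);o=np.array([r.x[0],r.x[1],.056])
for p,n in((a,'scene'),(b,'side')):
    print(n,proj(p,[o+M@np.array(v)/1e3 for v in((-8,8,22),(0,8,22),(73,8,22),(71,-2,45),(-8,-86,22),(-8,8,0))]))
A=cv2.resize(b['img'][195:300,230:380],(800,560),interpolation=cv2.INTER_CUBIC)
pts=proj(b,[o+M@np.array(v)/1e3 for v in((-8,8,22),(73,8,22),(71,-2,45),(107,-2,45),(71,-82,45),(-8,-86,22))])
for u in pts: cv2.circle(A,tuple(int(t) for t in ((u-[230,195])*[800/150,560/105])),5,(255,0,0),2)
cv2.imwrite('pics/chk.png',A[:,:,::-1])
E
python3 fit.py
```

```text
[0.44 0.29 0.1 ] 5.722005260085018 [-0.92  0.54  0.36  1.05  0.39 -2.48 -2.53  0.24 -0.08  0.54 -2.47 -0.93
 -0.39  2.47 26.88]
scene [[266.11 136.25]
 [268.33 135.81]
 [289.03 131.74]
 [285.52 126.54]
 [257.2  148.72]
 [268.19 142.29]]
side [[318.3  257.52]
 [314.32 256.41]
 [277.12 246.04]
 [282.27 232.92]
 [309.31 230.01]
 [313.5  266.78]]
```

```bash
sed -i 's/,((398,72).*/]/' fit.py; python3 fit.py; python3 - <<'E'
import numpy as np
print(np.round(np.load('deck.npy'),4))
E
```

```text
[0.44 0.29 0.1 ] 5.629222829189049 [-0.5   1.06  0.2   0.96  0.78 -2.67 -1.98  0.13 -0.08]
scene [[266.02 136.22]
 [268.24 135.78]
 [288.93 131.72]
 [285.42 126.52]
 [257.06 148.67]
 [268.1  142.26]]
side [[318.5  257.56]
 [314.51 256.44]
 [277.31 246.03]
 [282.47 232.92]
 [309.55 230.04]
 [313.69 266.82]]
[0.4374 0.2936 0.0982]
```

```bash
python3 - <<'E'
# yaw check from side/wrist foot edges
from h import *
import pickle
w,a,b=pickle.load(open('st.pkl','rb'));T=np.array(w['camera_from_world']);C=-T[:3,:3].T@T[:3,3]
def g(u,z):
    P=np.array([.49+(u[0]-395)*.0003,.255-(u[1]-295)*.0003,.07]);return C+(P-C)*(z-C[2])/(P[2]-C[2])
p,q=g((225,518),.0),g((603,472),.0);print(p,q,np.linalg.norm(q-p),np.degrees(np.arctan2(*(q-p)[1::-1])))
p,q=g((225,512),.01),g((603,463),.01);print(p,q,np.linalg.norm(q-p),np.degrees(np.arctan2(*(q-p)[1::-1])))
E
```

```text
[0.43013752 0.1981866  0.        ] [0.56612837 0.21473575 0.        ] 0.13699410967830986 6.938385805336229
[0.43140359 0.19885302 0.01      ] [0.56416718 0.21606311 0.01      ] 0.13387440897955932 7.386043151267271
```

Request:
play_rows(motion=[[[0,0,0],[20,-4,0],1],[[0,0,0],[40,-8,5],1],[[0,0,0],[45,-9,25],1],[[0,0,0],[46,-9,45],1],[[0,0,0],[40,-7.3,45],1],[[0,0,8],[0,0,9],1],[[0,0,8],[0,0,0],1],[[0,0,8],[0,0,0],1],[[0,0,8],[0,0,0],1],[[0,0,8],[0,0,0],1],[[0,0,8],[0,0,0],1],[[0,0,8],[0,0,0],1]])

```text
clock: 9.95
position: [0.5241, 0.0494, 0.1697]
ee_rot: [[-0.792, -0.61, -0.0], [-0.61, 0.792, -0.0], [0.001, 0.0, -1.0]]
ft_force: [0.1, 0.2, -0.2]
width: 0.998
grip_force: 0.0
```

Request:
play_rows(motion=[[[0,0,8],[0,0,0],1],[[0,0,8],[0,0,0],1],[[0,0,8],[0,0,0],1],[[0,0,8],[0,0,0],1],[[0,0,2],[0,0,0],1],[[0,0,0],[0,0,0],1]])

```text
clock: 10.55
position: [0.5241, 0.0496, 0.1698]
ee_rot: [[-0.998, -0.069, -0.0], [-0.069, 0.998, -0.0], [0.0, -0.0, -1.0]]
ft_force: [1.1, -0.2, -0.4]
width: 1.002
grip_force: 0.0
```

```bash
python3 - <<'E'
from h import *
np.set_printoptions(precision=4,suppress=True)
s=sense();print(s['position'],s['ee_rot'],s['q'],s['clock'])
w=grab_frame('wrist')
for r in trace(w,'cassette')[:2]:
    print(r['score'],r['position'],onz(w,r['position'],.03,True))
    m=r['region'].astype('uint8')*255
    t=topdown(dict(w,img=m),(.53,.03),.032,.00025,640,640)
    ys,xs=np.nonzero(t>128); print(xs.min(),xs.max(),ys.min(),ys.max())
    print(cv2.minAreaRect(np.c_[xs,ys].astype('f')))
im=topdown(w,(.53,.03),.032,.0002,640,580)
g=cv2.medianBlur(cv2.cvtColor(im,cv2.COLOR_RGB2GRAY),5)
c=cv2.HoughCircles(g,cv2.HOUGH_GRADIENT,1,100,param1=80,param2=25,minRadius=35,maxRadius=70)
print(c, None if c is None else [(.53+(q[0]-320)*.0002,.03-(q[1]-290)*.0002) for q in c[0][:3]])
cv2.imwrite('pics/rg.png',im[:,:,::-1])
E
```

```text
[0.5241 0.0496 0.1698] [[-0.9976 -0.0688 -0.0004]
 [-0.0688  0.9976 -0.0002]
 [ 0.0004 -0.0002 -1.    ]] [  22.4567   13.5342   -4.2713    0.002   -72.2189 -108.5124] 10.55
0.81 [66.2, 205.9] [ 0.5665 -0.1676  0.03  ]Traceback (most recent call last):
  File "<stdin>", line 9, in <module>
    return umr_minimum(a, axis, None, out, keepdims, initial, where)
ValueError: zero-size array to reduction operation minimum which has no identity
```

```bash
cat > loc.py <<'E'
from h import *
import sys
cx,cy,z=map(float,sys.argv[1:4])
np.set_printoptions(precision=4,suppress=True)
s=sense();print(s['position'],s['clock'])
w=grab_frame('wrist')
for r in trace(w,'cassette'):
    print('det',round(r['score'],2),r['position'],onz(w,r['position'],z,True))
    t=topdown(dict(w,img=r['region'].astype('uint8')*255),(cx,cy),z,.00025,640,640)
    ys,xs=np.nonzero(t>128)
    if len(xs)>50: print(cv2.minAreaRect(np.c_[xs,ys].astype('f')))
im=topdown(w,(cx,cy),z,.0002,640,580)
g=cv2.medianBlur(cv2.cvtColor(im,cv2.COLOR_RGB2GRAY),5)
c=cv2.HoughCircles(g,cv2.HOUGH_GRADIENT,1,60,param1=80,param2=22,minRadius=35,maxRadius=70)
if c is not None: print([(cx+(q[0]-320)*.0002,cy-(q[1]-290)*.0002,q[2]) for q in c[0][:4]])
cv2.imwrite('pics/rg.png',im[:,:,::-1])
E
python3 loc.py .53 .03 .032
```

```text
[0.5242 0.0497 0.1698] 10.65
det 0.98 [234.7, 182.6] [0.5255 0.0319 0.032 ]
((301.63958740234375, 315.9543151855469), (163.01324462890625, 264.04156494140625), 85.91438293457031)
det 0.89 [111.4, 112.8] [ 0.4603 -0.0974  0.032 ]
det 0.84 [4.7, 181.2] [ 0.5415 -0.2703  0.032 ]
det 0.59 [64.8, 203.2] [ 0.5629 -0.1674  0.032 ]
det 0.15 [233.9, 46.7] [0.3948 0.0231 0.032 ]
[(np.float32(0.5273), np.float32(0.0317), np.float32(61.2))]
```

Request:
play_rows(motion=[[[0,0,0],[0,25,10],0.47],[[0,0,0],[0,40,35],0.47],[[0,0,0],[0,0,40],0.47],[[0,0,0],[0,0,40],0.47],[[0,0,0],[0,0,25],0.47],[[0,0,0],[0,0,11],0.47],[[0,0,0],[0,0,4],0.47],[[0,0,0],[0,0,0],0.47],[[0,0,0],[0,0,0],0.47],[[0,0,0],[0,0,0],0.47]])

```text
clock: 11.75
position: [0.5208, 0.113, 0.0084]
ee_rot: [[-0.998, -0.07, 0.002], [-0.07, 0.998, 0.001], [-0.003, 0.001, -1.0]]
ft_force: [0.1, -0.2, 0.0]
width: 0.466
grip_force: 0.0
```

Request:
play_rows(motion=[[[0,0,0],[0,0,3],0.47],[[0,0,0],[0,0,2],0.47],[[0,0,0],[0,0,1],0.47],[[0,0,0],[0,0,1],0.47],[[0,0,0],[0,0,1],0.47],[[0,0,0],[0,0,1],0.47],[[0,0,0],[0,0,0],0.47]])

```text
clock: 12.45
position: [0.5199, 0.1126, -0.0015]
ee_rot: [[-0.998, -0.07, 0.0], [-0.07, 0.998, -0.0], [-0.0, -0.0, -1.0]]
ft_force: [-1.5, -1.0, 5.0]
width: 0.471
grip_force: 2.4
```

Request:
play_rows(motion=[[[0,0,0],[0,0,-20],0.7],[[0,0,0],[0,0,-35],0.7],[[0,0,0],[0,0,-15],0.7],[[0,0,0],[0,-25,0],0.7],[[0,0,0],[-1.6,-35,0],0.7],[[0,0,0],[0,-22,0],0.7],[[0,0,0],[0,0,0],0.7],[[0,0,0],[0,0,0],0.7],[[0,0,0],[0,0,0],0.7]])

```text
clock: 13.35
position: [0.5272, 0.0315, 0.068]
ee_rot: [[-0.998, -0.07, 0.0], [-0.07, 0.998, 0.0], [-0.0, 0.0, -1.0]]
ft_force: [-0.1, 0.2, 0.2]
width: 0.703
grip_force: 0.0
```

```bash
python3 loc.py .527 .031 .032
```

```text
[0.5272 0.0315 0.068 ] 13.35
det 0.96 [73.1, 117.6] [ 0.4595 -0.0949  0.032 ]
det 0.86 [251.3, 217.9] [0.5216 0.0301 0.032 ]
((305.67596435546875, 318.9058532714844), (162.55763244628906, 267.322021484375), 87.289794921875)
det 0.61 [26.4, 241.3] [ 0.5617 -0.1611  0.032 ]
[(np.float32(0.5281), np.float32(0.0313), np.float32(45.2))]
```

View pics/rg.png

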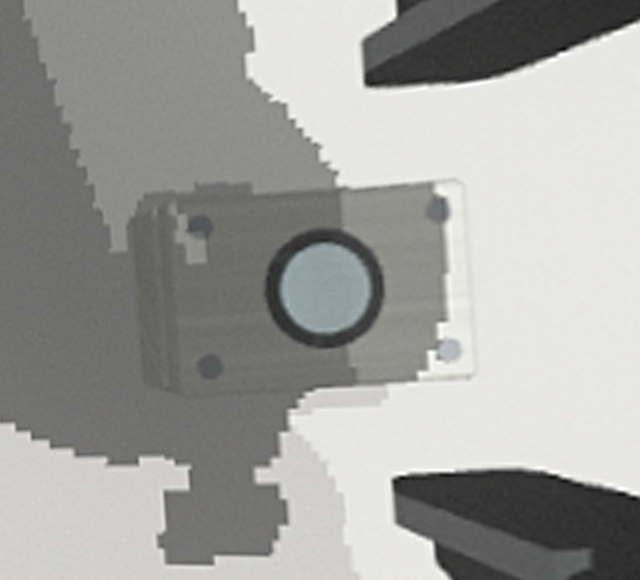

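The cassette is centred on the tool at pixel (324,287), with a yaw of about 4° and both fingers clear of its long sides. I'll lower so the tips overlap the top 8–9 mm, then grip.

Request:
play_rows(motion=[[[0,0,0],[-0.6,0,20],0.7],[[0,0,0],[0,0,18],0.7],[[0,0,0],[0,0,8],0.7],[[0,0,0],[0,0,0],0.7],[[0,0,0],[0,0,0],0.35],[[0,0,0],[0,0,0],0.35],[[0,0,0],[0,0,0],0.35],[[0,0,0],[0,0,0],0.35],[[0,0,0],[0,0,0],0.35],[[0,0,0],[0,0,0],0.35]], newtons=60)

```text
clock: 14.45
position: [0.5287, 0.0312, 0.0233]
ee_rot: [[-0.998, -0.07, 0.002], [-0.07, 0.998, 0.0], [-0.002, 0.0, -1.0]]
ft_force: [-1.5, 0.5, 6.2]
width: 0.448
grip_force: 61.2
```

Request:
play_rows(motion=[[[0,0,0],[0,0,-8],0.35],[[0,0,0],[0,0,-20],0.35],[[0,0,0],[0,0,-35],0.35],[[0,0,0],[0,0,-40],0.35],[[0,0,0],[0,0,-40],0.35],[[0,0,0],[0,0,-40],0.35],[[0,0,-2.5],[0,0,-15],0.35],[[0,-5,0],[0,0,0],0.35],[[0,-5,0],[0,0,0],0.35],[[0,-5,0],[0,0,0],0.35],[[0,-5,0],[0,0,0],0.35],[[0,0,0],[0,0,0],0.35]])

```text
clock: 15.65
position: [0.5237, 0.0298, 0.2179]
ee_rot: [[-0.935, -0.113, 0.337], [-0.106, 0.994, 0.038], [-0.339, 0.0, -0.941]]
ft_force: [-0.2, 0.5, -2.8]
width: 0.443
grip_force: 60.7
```

```bash
cat > go.py <<'E'
from h import *
from scipy.spatial.transform import Rotation as R
np.set_printoptions(precision=4,suppress=True)
psi=np.deg2rad(6.5);M=(R.from_euler('z',psi)*R.from_euler('y',-np.deg2rad(20))).as_matrix()
o=np.array([.4374,.2935,.056]);s=sense();p=s['position'];E=s['ee_rot']
off=np.array([.0009,0,.0233])
c=M.T@(p-o)-off
print('clock',s['clock'],'cassette in deck mm',c*1e3,'w',s['width'],'F deck',M.T@s['ft_force'],'q',s['q'])
Rt=M@np.diag([-1,1,-1.]);print('rot err tool deg',np.degrees(R.from_matrix(E.T@Rt).as_rotvec()))
for t in((38,-28,80),(38,-28,20),(38,-28,0),(30,-20,0)):
    print(t,'shift tool mm',E.T@(M@(np.array(t)/1e3-c))*1e3)
E
python3 go.py
```

```text
clock 15.65 cassette in deck mm [ 106.9933 -271.7696  109.7552] w 0.4432306170199673 F deck [-1.0862  0.5569 -2.5667] q [  24.6443   -1.5623  -20.4274    7.6553  -52.4739 -111.8253]
rot err tool deg [-0.0024 -0.1761 -0.0109]
(38, -28, 80) shift tool mm [ 68.9481 243.7576  29.9569]
(38, -28, 20) shift tool mm [ 68.7636 243.7602  89.9566]
(38, -28, 0) shift tool mm [ 68.7021 243.761  109.9565]
(30, -20, 0) shift tool mm [ 76.7036 251.7595 109.9808]
```

Request:
play_rows(motion=[[[0,0,0],[6,20,0],0.35],[[0,0,0],[11,40,0],0.35],[[0,0,0],[13,45,0],0.35],[[0,0,0],[13,46,0],0.35],[[0,0,0],[13,46,0],0.35],[[0,0,0],[8,30,10],0.35],[[0,0,0],[5,17,20],0.35],[[0,0,0],[0,0,20],0.35],[[0,0,0],[0,0,15],0.35],[[0,0,0],[0,0,0],0.35],[[0,0,0],[0,0,0],0.35]])

```text
clock: 16.75
position: [0.458, 0.2685, 0.1357]
ee_rot: [[-0.934, -0.112, 0.339], [-0.106, 0.994, 0.038], [-0.342, -0.001, -0.94]]
ft_force: [-0.6, -1.4, -2.3]
width: 0.445
grip_force: 62.4
```

```bash
python3 go.py; python3 - <<'E'
from h import *
w=grab_frame('wrist');save(w,'last.png')
E
```

```text
clock 16.75 cassette in deck mm [ 42.9679 -27.1926  45.5268] w 0.44517678416603734 F deck [-1.5507 -1.3196 -1.9345] q [  56.9868    4.2999  -32.4265   22.9467  -42.6415 -156.076 ]
rot err tool deg [-0.0555 -0.0294 -0.0325]
(38, -28, 80) shift tool mm [  4.9851  -0.8437 -34.4699]
(38, -28, 20) shift tool mm [ 4.9543 -0.7855 25.5301]
(38, -28, 0) shift tool mm [ 4.9441 -0.7661 45.5301]
(30, -20, 0) shift tool mm [12.9486  7.2293 45.5265]
```

Request:
play_rows(motion=[[[0,0,0],[6,0,5],0.35],[[0,0,0],[0,0,10],0.35],[[0,0,0],[0,0,10],0.35],[[0,0,0],[0,0,8],0.35],[[0,0,0],[0,0,4],0.35],[[0,0,0],[0,0,2],0.35],[[0,0,0],[0,0,0],0.35],[[0,0,0],[0,0,0],0.35]])

```text
clock: 17.6
position: [0.4656, 0.2696, 0.0969]
ee_rot: [[-0.934, -0.113, 0.34], [-0.106, 0.994, 0.039], [-0.342, 0.0, -0.94]]
ft_force: [0.3, -0.7, -2.8]
width: 0.449
grip_force: 62.3
```

```bash
python3 go.py
```

```text
clock 17.6 cassette in deck mm [ 36.8998 -26.9156   6.4973] w 0.4488861981514423 F deck [-0.7813 -0.7725 -2.6433] q [  55.6374    7.4113  -36.2661   26.2489  -35.8061 -159.1616]
rot err tool deg [ 0.0149  0.0206 -0.0035]
(38, -28, 80) shift tool mm [ -1.1267  -1.0651 -73.5026]
(38, -28, 20) shift tool mm [ -1.1052  -1.0808 -13.5026]
(38, -28, 0) shift tool mm [-1.098  -1.086   6.4974]
(30, -20, 0) shift tool mm [6.9025 6.9135 6.4966]
```

Everything tracks well, so I'll descend in 1 mm steps.

Request:
play_rows(motion=[[[0,0,0],[0,0,2],0.35],[[0,0,0],[0,0,1.5],0.35],[[0,0,0],[0,0,1],0.35],[[0,0,0],[0,0,0],0.35],[[0,0,0],[0,0,0],0.35]])

```text
clock: 18.1
position: [0.467, 0.2696, 0.0925]
ee_rot: [[-0.934, -0.113, 0.34], [-0.106, 0.994, 0.039], [-0.342, 0.0, -0.94]]
ft_force: [-0.2, -0.2, -1.8]
width: 0.447
grip_force: 62.3
```

```bash
python3 go.py
```

```text
clock 18.1 cassette in deck mm [ 36.6723 -27.069    1.8263] w 0.4467304316201819 F deck [-0.7762 -0.2161 -1.6161] q [  55.3999    7.8513  -36.6152   26.671   -35.0445 -159.4831]
rot err tool deg [-0.      0.0009 -0.0004]
(38, -28, 80) shift tool mm [ -1.329   -0.931  -78.1737]
(38, -28, 20) shift tool mm [ -1.328   -0.931  -18.1737]
(38, -28, 0) shift tool mm [-1.3277 -0.931   1.8263]
(30, -20, 0) shift tool mm [6.6723 7.069  1.8262]
```

Request:
play_rows(motion=[[[0,0,0],[0,0,0.7],0.35],[[0,0,0],[0,0,0.7],0.35],[[0,0,0],[0,0,0],0.35],[[0,0,0],[0,0,0],0.35]])

```text
clock: 18.5
position: [0.4675, 0.2697, 0.0911]
ee_rot: [[-0.934, -0.113, 0.34], [-0.106, 0.994, 0.039], [-0.342, -0.0, -0.94]]
ft_force: [-0.4, -1.3, -1.8]
width: 0.446
grip_force: 62.3
```

```bash
python3 go.py|head -1
```

```text
clock 18.5 cassette in deck mm [ 36.644  -27.0731   0.3956] w 0.4464744227966753 F deck [-1.1651 -1.1966 -1.541 ] q [  55.3267    7.99    -36.718    26.8083  -34.809  -159.5875]
```

Request:
play_rows(motion=[[[0,0,0],[0,0,0.6],0.35],[[0,0,0],[0,0,0.6],0.35],[[0,0,0],[0,0,0],0.35]])

```text
clock: 18.8
position: [0.4682, 0.2699, 0.0906]
ee_rot: [[-0.933, -0.113, 0.341], [-0.106, 0.994, 0.039], [-0.343, 0.0, -0.939]]
ft_force: [-1.7, -1.6, 2.5]
width: 0.445
grip_force: 63.0
```

```bash
python3 go.py|head -1
```

```text
clock 18.8 cassette in deck mm [ 37.1296 -26.9738  -0.3442] w 0.44461831661351325 F deck [-0.9221 -1.3504  2.9931] q [  55.2567    8.0709  -36.771    26.952   -34.6326 -159.6761]
```

Request:
play_rows(motion=[[[0,0,0],[2,0,-0.5],0.35],[[0,0,0],[2,0,0],0.35],[[0,0,0],[1,0,0],0.35],[[0,0,0],[0.7,0,0],0.35],[[0,0,0],[0,0,0],0.35]])

```text
clock: 19.3
position: [0.4624, 0.2694, 0.0887]
ee_rot: [[-0.933, -0.114, 0.34], [-0.107, 0.994, 0.039], [-0.342, 0.0, -0.94]]
ft_force: [-0.5, 0.4, 1.5]
width: 0.447
grip_force: 62.7
```

```bash
python3 go.py|head -1
```

```text
clock 19.3 cassette in deck mm [ 31.0961 -26.7684  -0.1403] w 0.4472748581055255 F deck [0.0544 0.4187 1.5471] q [  55.794     7.6854  -37.6681   27.3499  -34.342  -160.6294]
```

Request:
play_rows(motion=[[[0,0,0],[0.7,0,0],0.35],[[0,0,0],[0.7,0,0],0.35],[[0,0,0],[0,0,0],0.35]])

```text
clock: 19.6
position: [0.4612, 0.2692, 0.0882]
ee_rot: [[-0.934, -0.113, 0.34], [-0.106, 0.994, 0.039], [-0.342, 0.0, -0.94]]
ft_force: [-0.1, 0.1, 2.5]
width: 0.443
grip_force: 62.8
```

```bash
python3 go.py|head -1
```

```text
clock 19.6 cassette in deck mm [ 29.755  -26.8621  -0.1399] w 0.44331795602385543 F deck [0.7336 0.0825 2.4154] q [  55.9066    7.5986  -37.8863   27.4675  -34.2698 -160.8756]
```

Request:
play_rows(motion=[[[0,0,0],[0.7,0,0],0.35],[[0,0,0],[0.7,0,0],0.35],[[0,0,0],[0,0,0],0.35]])

```text
clock: 19.9
position: [0.4606, 0.2693, 0.0883]
ee_rot: [[-0.933, -0.114, 0.341], [-0.107, 0.993, 0.039], [-0.344, 0.0, -0.939]]
ft_force: [6.0, -2.0, 2.1]
width: 0.443
grip_force: 62.5
```

```bash
python3 go.py|head -1
```

```text
clock 19.9 cassette in deck mm [ 29.2521 -26.7174   0.1299] w 0.44309691331223516 F deck [ 6.1128 -2.6619  0.0214] q [  55.9924    7.516   -38.0594   27.672   -34.19   -161.1145]
```

Request:
play_rows(motion=[[[0,0,0],[-0.4,2,0],0.35],[[0,0,0],[0,2,0],0.35],[[0,0,0],[0,0.8,0],0.35],[[0,0,0],[0,0.7,0],0.35],[[0,0,0],[0,0,0],0.35]])

```text
clock: 20.4
position: [0.4602, 0.273, 0.0881]
ee_rot: [[-0.933, -0.113, 0.341], [-0.107, 0.994, 0.036], [-0.343, -0.003, -0.939]]
ft_force: [7.1, -5.9, 4.6]
width: 0.447
grip_force: 62.8
```

```bash
python3 go.py|head -1
```

```text
clock 20.4 cassette in deck mm [ 29.2293 -22.9605  -0.0652] w 0.4472619007281423 F deck [ 7.5651 -6.6903  2.1338] q [  56.3968    7.8314  -37.7036   27.7267  -34.5604 -161.5402]
```

Request:
play_rows(motion=[[[0,0,0],[-0.8,0,-0.3],0.35],[[0,0,0],[0,0.5,0],0.35],[[0,0,0],[0,0.5,0],0.35],[[0,0,0],[0,0,0],0.35],[[0,0,0],[0,0,0],0.35]])

```text
clock: 20.9
position: [0.4602, 0.2739, 0.0881]
ee_rot: [[-0.934, -0.112, 0.34], [-0.107, 0.994, 0.036], [-0.342, -0.003, -0.94]]
ft_force: [3.6, -4.4, 3.7]
width: 0.446
grip_force: 62.8
```

```bash
python3 go.py|head -4;python3 -c "
from h import *
s=sense();print(s['ft_torque'],s['ee_rot'])
import pickle
b=grab_frame('side');a=grab_frame('scene');w=grab_frame('wrist')
pickle.dump((w,a,b),open('pl.pkl','wb'))"
```

```text
clock 20.9 cassette in deck mm [ 29.3057 -22.0664  -0.1298] w 0.4461177495298143 F deck [ 4.1124 -4.7901  2.4046] q [  56.4555    7.9193  -37.5368   27.5806  -34.6733 -161.4712]
rot err tool deg [-0.1696 -0.0269  0.0078]
(38, -28, 80) shift tool mm [ -8.6558  -6.172  -80.116 ]
(38, -28, 20) shift tool mm [ -8.684   -5.9944 -20.1163]
[-1.59680965 -0.88879625 -0.35796468] [[-0.93379635 -0.11232505  0.33971674]
 [-0.10652936  0.99366749  0.03572688]
 [-0.34157851 -0.00282817 -0.93984899]]
```

Request:
play_rows(motion=[[[0,0,0],[0,0.6,0],0.35],[[0,0,0],[0,0.6,0],0.35],[[0,0,0],[0,0,0],0.35],[[0,0,0],[0,0,0],0.35]])

```text
clock: 21.45
position: [0.4601, 0.2751, 0.0881]
ee_rot: [[-0.934, -0.112, 0.34], [-0.107, 0.994, 0.036], [-0.342, -0.003, -0.94]]
ft_force: [4.4, -3.8, 3.7]
width: 0.442
grip_force: 62.8
```

```bash
python3 go.py|head -2
```

```text
clock 21.45 cassette in deck mm [ 29.3174 -20.8707  -0.1046] w 0.44229010293027227 F deck [ 4.9741 -4.2924  2.1802] q [  56.5627    7.9829  -37.4591   27.5939  -34.7197 -161.5776]
rot err tool deg [-0.1692 -0.0251  0.0094]
```

Still moving freely, so what I felt was friction. I'll continue towards the fence.

Request:
play_rows(motion=[[[0,0,0],[0,0.6,0],0.35],[[0,0,0],[0,0.6,0],0.35],[[0,0,0],[0,0,0],0.35],[[0,0,0],[0,0,0],0.35]])

```text
clock: 21.85
position: [0.46, 0.2753, 0.0881]
ee_rot: [[-0.934, -0.112, 0.34], [-0.107, 0.994, 0.034], [-0.341, -0.005, -0.94]]
ft_force: [6.9, -6.7, 4.1]
width: 0.445
grip_force: 62.9
```

```bash
python3 go.py|head -2
```

```text
clock 21.85 cassette in deck mm [ 29.2766 -20.6665  -0.0907] w 0.4450654585274433 F deck [ 7.0915 -7.4771  1.756 ] q [  56.6303    8.034   -37.405    27.6391  -34.8517 -161.68  ]
rot err tool deg [-0.2773 -0.04    0.0069]
```

Request:
play_rows(motion=[[[0,0,0],[0,0.7,0],0.35],[[0,0,0],[0,0.7,0],0.35],[[0,0,0],[0,0,0],0.35],[[0,0,0],[0,0,0],0.35]])

```text
clock: 22.25
position: [0.46, 0.2754, 0.0881]
ee_rot: [[-0.934, -0.111, 0.34], [-0.106, 0.994, 0.031], [-0.341, -0.007, -0.94]]
ft_force: [7.8, -11.4, 7.1]
width: 0.446
grip_force: 63.0
```

```bash
python3 go.py|head -2
```

```text
clock 22.25 cassette in deck mm [ 29.2257 -20.5837  -0.0709] w 0.44556227856547004 F deck [  8.5018 -12.171    4.488 ] q [  56.7       8.0895  -37.3455   27.6908  -35.0143 -161.8035]
rot err tool deg [-0.4144 -0.0599 -0.0098]
```

Request:
play_rows(motion=[[[0,0,0],[-0.2,-0.8,0],0.35],[[0,0,0],[-0.2,-0.8,0],0.35],[[0,0,0],[0,0,0],0.35]], newtons=20)

```text
clock: 22.55
position: [0.4601, 0.2752, 0.0881]
ee_rot: [[-0.934, -0.112, 0.339], [-0.106, 0.994, 0.034], [-0.341, -0.004, -0.94]]
ft_force: [3.5, -5.8, 5.9]
width: 0.449
grip_force: 63.0
```

```bash
python3 go.py|head -2
```

```text
clock 22.55 cassette in deck mm [ 29.3426 -20.7217  -0.1882] w 0.44879282499068873 F deck [ 4.6665 -6.1457  4.5583] q [  56.5954    8.0435  -37.3738   27.5614  -34.8375 -161.596 ]
rot err tool deg [-0.2462 -0.0639 -0.0116]
```

Still lightly loaded towards the fence and stop. I'll release and retreat along the deck normal.

Request:
play_rows(motion=[[[0,0,0],[0,0,0],0.5],[[0,0,0],[0,0,0],0.55],[[0,0,0],[0,0,0],0.62],[[0,0,0],[0,0,0],0.62],[[0,0,0],[0,0,-4],0.62],[[0,0,0],[0,0,-12],0.62],[[0,0,0],[0,0,-30],0.62],[[0,0,0],[0,0,-35],0.62],[[0,0,0],[0,0,-20],0.62],[[0,0,0],[0,0,0],0.62],[[0,0,0],[0,0,0],0.62]])

```text
clock: 23.65
position: [0.4256, 0.2739, 0.1835]
ee_rot: [[-0.934, -0.114, 0.34], [-0.106, 0.994, 0.04], [-0.342, 0.001, -0.94]]
ft_force: [-0.2, 0.2, -0.4]
width: 0.615
grip_force: 0.0
```

```bash
cat > chk.py <<'E'
from h import *
from scipy.spatial.transform import Rotation as R
np.set_printoptions(precision=2,suppress=True)
psi=np.deg2rad(6.5);M=(R.from_euler('z',psi)*R.from_euler('y',-np.deg2rad(20))).as_matrix();o=np.array([.4374,.2935,.056])
s=sense();print(s['clock'],s['ft_force'],s['position'])
w=grab_frame('wrist');T=np.array(w['camera_from_world'])
def plane(img,z,x0=-20,y0=20,m=.2,W=550,H=550): # rectified view of deck plane z: col->deck x,row->-deck y
    uu,vv=np.meshgrid(np.arange(W),np.arange(H))
    P=o+(np.dstack([x0+uu*m,y0-vv*m,np.full(uu.shape,float(z))])/1e3)@M.T
    P=P@T[:3,:3].T+T[:3,3];n=np.hypot(P[...,0],P[...,1])+1e-9;th=np.arctan2(n,P[...,2])
    return cv2.remap(img,(w['cx']+w['fx']*th*P[...,0]/n).astype('f'),(w['cy']+w['fy']*th*P[...,1]/n).astype('f'),cv2.INTER_CUBIC)
im=plane(w['img'],32);cv2.imwrite('pics/fin.png',im[:,:,::-1])
g=cv2.medianBlur(cv2.cvtColor(im,cv2.COLOR_RGB2GRAY),5)
c=cv2.HoughCircles(g,cv2.HOUGH_GRADIENT,1,60,param1=80,param2=22,minRadius=35,maxRadius=70)
if c is not None: print('window deck xy',[(-20+q[0]*.2,20-q[1]*.2,q[2]*.2) for q in c[0][:3]])
for r in trace(w,'cassette')[:5]:
    t=plane(r['region'].astype('uint8')*255,32);ys,xs=np.nonzero(t>128)
    if len(xs)>200:
        b=cv2.minAreaRect(np.c_[xs,ys].astype('f'));print(r['score'],(-20+b[0][0]*.2,20-b[0][1]*.2),np.array(b[1])*.2,b[2])
l=cv2.createLineSegmentDetector().detect(g)[0][:,0]
for x1,y1,x2,y2 in l:
    L=np.hypot(x2-x1,y2-y1)*.2
    if L>25:
        print('seg',np.array([-20+x1*.2,20-y1*.2,-20+x2*.2,20-y2*.2]),'ang',round(np.degrees(np.arctan2(-(y2-y1),x2-x1)),1))
E
python3 chk.py
```

```text
23.65 [-0.16  0.18 -0.41] [0.43 0.27 0.18]
window deck xy [(np.float32(29.3), np.float32(-20.7), np.float32(11.7))]
0.65 (28.6, -20.700000000000003) [41.4 62.8] 90.0
0.63 (35.7, -38.6) [ 91.6 108.2] 90.0
seg [ 58.96 -39.38  58.65  -2.37] ang 90.5
seg [59.18 -3.57 89.65 -1.16] ang 4.5
seg [ 33.87 -39.69  59.13 -39.87] ang -0.4
seg [-10.29   5.87  -9.64 -82.88] ang -89.6
seg [ -0.12  -1.38   0.05 -39.88] ang -89.7
seg [10.13 -0.26 65.37 -0.27] ang -0.0
seg [  1.12 -39.81  33.63 -39.46] ang 0.6
seg [57.13 -1.54  1.12 -1.97] ang -179.6
seg [47.63  5.89 10.63  5.59] ang -179.5
seg [19.38  6.8  44.37  7.47] ang 1.5
```

```bash
python3 -c "
from station import *
print(finish_job())"
```

```text
the job is handed in; nothing more can be done
None
```

I placed the cassette on the deck, pushed it against the stop and fence until each contact showed in the force reading, then released it and handed in the job at about 24 s. The interface gave no verdict. My last wrist picture put the cassette at x 29.3, y -20.7 mm in my fitted deck frame, which is good to about 1–2 mm.

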